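Put the colour fan deck back in its bay

ROBOT

A 6-joint arm with a two-finger parallel gripper is mounted at the origin on the work surface. World frame = base frame: x ahead of the robot, y to its left, z up, the work surface at z = 0. Lengths are in m, angles in rad, forces in N, time in s.
With the tool pointing down it reaches from about 0.2 to 0.875 m from the base axis. Payload 3.4 kg.
Tool frame: the origin (TCP) lies on the front face of the gripper's body, between the roots of the fingers; the fingertips stand 97 mm ahead of it and the grasp point (between the pads) lies manip.hold_point_z ahead of it (manip.hold_point_z is the distance from the TCP to the grasp point, in m); y points along the fingers, z is the direction in which the jaws open and shut, and the axes are right-handed (so a half turn about y gives the same grasp; the last joint's range is limited). The gripper opens to 94 mm and grips with 3 to 60 N. Pads are 16 mm wide; open, the fingers measure 119 mm over their backs; the gripper's body (75 mm by 177 mm) begins 78 mm behind the grasp point.
Start: joints at [1.186, 0.276, 1.505, -0, 1.361, -0.121], TCP at [0.15, 0.555, 0.303] pointing down, gripper open.
Joint ranges: [-2.89, 2.89], [-0.75, 2.08], [0.22, 2.7], [-1.18, 4.32], [0.11, 2.71], [-2.7, 2.7]. Speed limits (rad/s): [2.57, 2.57, 3.14, 3.14, 3.14, 3.14].

INTERFACE

Orientations are given as a unit quaternion [x, y, z, w].
In Python, from bench import manip, fingers, sense, vision gives the robot as it stands. Calls block until the motion is done:
- manip.movep(position, orientation): joint-space move of the TCP to a pose.
- manip.movel(position, attitude=None, feed=0.15, contact_N=None): straight line of the TCP; attitude=None keeps the orientation; feed is the mean speed in m/s. With contact_N (N) it stops when the force on the tool has changed by that much, and returns True; else False.
- manip.movej(angles): joint-space move.
- fingers.let_go() and fingers.clamp(grasp_force=None): open the fingers fully, or close them until they stop; grasp_force is the grip in N (None keeps the last).
- manip.wait(seconds).
- manip.ik(position, orientation): joint angles nearest the present ones, or None.
- sense(): the state.
- vision.snapshot(name): name is "scene" or "top" or "wrist"; returns the picture (400x640x3 uint8, blue, green, red); there is no depth.
- vision.camera_info(name): a dict with "fx", "fy", "cx", "cy" (pixels), "R" (3x3) and "t" (3): a world point X has camera coordinates R X + t. Camera axes: x right, y down, z forward; pixel columns grow to the right and rows downward; lengths in m; the calibration is good to about 2 mm. The wrist camera is an equidistant fisheye: a pixel r from the principal point sees the ray r / f radians off the axis. A picture is of the moment at which its call begins: read the wrist's pose just before it. camera_info takes no time and is no camera call; for the wrist camera it gives the pose at the moment of the call.
A pose or a line that the arm cannot do raises manip.Unreachable and nothing moves.
- manip.sign_off(): hands the job in, once; it reports no verdict.
The state is a dict: "clock": time; "q": joint angles; "joint_vel": joint speeds; "joint_efforts": joint torques, N m; "eef_pos": TCP position; "eef_rot": TCP orientation; "ft_force": force on the tool from outside, world axes, zero at the start; "ft_torque": the same for the moment, N m; "opening": finger opening in m.
Only numpy, scipy, OpenCV 4.12 (cv2) and the standard library are available. Lean on these libraries where they do the work, as an engineer would, in place of code of your own. Each camera call takes 0.05 s, during which the arm holds its last target. There are 200 camera calls.

TASK

Put the full-size closed fan deck that lies on the counter away in the empty bay of the slanted deck holder: flat on the bay's floor, the end with the steel post left at the mouth, and slid fully home past the holding spring until it sits against the back stop, level with the deck in the bay beside it. Press it home firmly but do not ram it, and leave the smaller deck and everything else on the counter where it is.

Things in the scene. Friction and masses are not known exactly. Their poses are not given: they have to be found in the camera images.
- deck_centre (a point): centre of the full-size fan deck to put away: a closed rigid stack of cards between black covers, 180 mm long (x), 50 wide (y), 24 thick (z), 0.2 to 0.4 kg, evenly weighted, square-ended, lying flat. Its +x points from the post end to the free end, which goes in first. The smaller deck looks alike but is 150 x 38 mm.
- deck_post (a point): the full-size deck's steel post (15 mm disc, flush in both covers), on its middle line 14 mm from its rear end, the end that stays at the mouth
- bracket: tilted bracket of the deck holder, fixed. Its frame is where the empty bay would be if its case were set centrally: origin in the middle of the mouth, on the bay's floor, 73 mm above the counter; x into the bay, sloping down 20 degrees; y across, level; z square to the floor, up. The case is clamped on it through cross slots, up to 10 mm off to +y or -y, differently each time: look or feel.
- bracket_mid (a point): same point as the bracket's origin. The empty bay there: grey steel, inside 52 mm wide, 26 high, 176 deep to a solid back stop; walls and roof 3 mm, no flare; thumb notch in the roof at the mouth, 30 wide, 14 deep. Seated deck: centre at x = 86, z = 12 mm in the bracket's frame, rear end 4 mm proud of the mouth. A laid deck normally does not slide down by itself.
- lip (a point): nominal middle of the loading lip's outer edge, x = -60 mm in the bracket's frame. The lip carries the bay's floor on before the mouth, open and flush with it: x from -60 mm to 0, from 84 mm at -y to 29 mm at +y of the bay's middle, 3 mm thick, clear of the counter. The neighbouring bay, 55 mm further to -y in the same case, holds a fixed deck, seated.
- tongue (a joint): holding spring of the empty bay: a bowed steel tongue in the roof, lowest at x = 125 mm in the bracket's frame, 21.5 mm above the floor. The deck's free end meets it about 60 mm short of home and stops there until a firm push (9 to 15 N) lifts it; it then drags on the deck. Joint: its lift, 0 when free, 2 to 3 mm over a deck.
- small_deck: the smaller closed fan deck, 150 x 38 x 24 mm, lying flat on the counter, to be left alone; origin under its centre, x along it away from its post
- tub_big: big white paint tub, 112 mm diameter, 112 mm high, standing beyond the holder; origin under its centre
- tub_mid: middle-size white paint tub, 96 mm diameter, 95 mm high, standing at the left; origin under its centre
- tester: small tester pot, 46 mm diameter, 50 mm high, standing among the work; origin under its centre
- bottle: white bottle, 75 mm diameter, 212 mm high, standing at the left; origin under its centre
- brush: flat paint brush, 180 mm long, lying with its bristles to its +x; origin at its middle, on the counter
- tape: roll of masking tape lying flat, 100 mm diameter, 25 mm high; origin under its centre
- knife: filling knife, 215 mm long, lying with its blade to its +x; origin at its middle, on the counter

How it is judged:
By the outcome, as a careful person would: the job done as asked, in the order asked, and still so for the second after the job is handed in, with the robot touching nothing.
It also fails if it takes over 72 s, if anything falls off the work surface, if the arm or the gripper's body presses on something with over 40 N, if the wrist force passes 120 N, or if a joint passes its speed limit or range.

## Working session

There is one attempt and no reset: what is moved stays moved. The work goes in short steps, each a Python script; the robot and the scene stay as the last script left them, time stands still between calls to the robot, and variables do not carry over. Pictures are saved under pics/ and viewed, about 8 in all and at most 12, crops included, and the job is handed in when it is done.

```bash
ls; mkdir -p pics
python3 - <<'E'
from bench import manip, fingers, sense, vision
import cv2
print(manip.hold_point_z, sense())
for n in ("scene","top"):
    cv2.imwrite(f"pics/{n}0.png",vision.snapshot(n)); c=vision.camera_info(n); print(n,c)
E
```

```text
pics
0.0784 {'clock': 0.0, 'q': array([ 1.18599765e+00,  2.76545969e-01,  1.50610933e+00, -5.84964637e-05,
        1.36073835e+00, -1.20982482e-01]), 'joint_vel': array([ 9.35850418e-04,  4.42197581e-04, -7.36633504e-05,  5.28841627e-04,
       -5.10392752e-04, -2.04067401e-03]), 'joint_efforts': array([-2.58146683e-03, -4.04584765e+01, -2.37220323e+01,  6.96293497e-02,
        3.45430069e-02, -1.55407265e-04]), 'eef_pos': array([0.14979774, 0.55472056, 0.30184206]), 'eef_rot': array([ 0.7015858 , -0.09313826,  0.09285879, -0.70034269]), 'ft_force': array([ 0.09218177, -0.32612917,  0.12655839]), 'ft_torque': array([0.01514279, 0.03992437, 0.0132489 ]), 'opening': 0.09371422910262181}
scene {'fx': 517.6199878983166, 'fy': 517.6199878983166, 'cx': 315.0495369416124, 'cy': 202.76912683742478, 'R': array([[ 7.83295570e-01,  6.21649282e-01,  4.67962575e-04],
       [ 3.92185227e-01, -4.93580066e-01, -7.76253481e-01],
       [-4.82326442e-01,  6.08219441e-01, -6.30420744e-01]]), 't': array([-0.44251742, -0.17449236,  1.82305278])}
top {'fx': 405.75445251410684, 'fy': 405.75445251410684, 'cx': 318.27145846750517, 'cy': 201.93265759068126, 'R': array([[ 0.00878455, -0.99994706, -0.00535891],
       [-0.995156  , -0.00821745, -0.09796433],
       [ 0.09791511,  0.00619352, -0.9951755 ]]), 't': array([-0.03322988,  0.58762079,  1.26871616])}
```

View pics/top0.png

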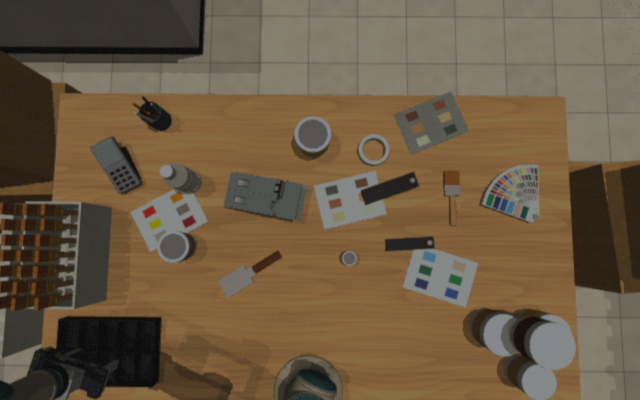

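View pics/scene0.png

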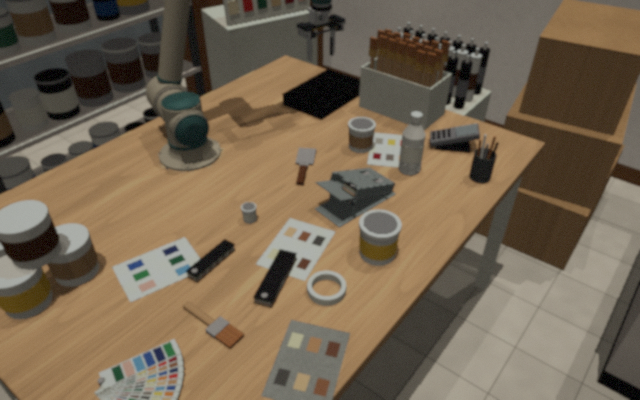

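The top view shows the holder at about (265,196), with its mouth to the right. The full-size deck is at about (390,188) and the smaller one at (410,243). In the scene view the large deck's post end is at about (264,296). I'll zoom both.

Run:
```python
import cv2,numpy as np
a=cv2.imread("pics/top0.png")[160:230,220:430]; b=cv2.imread("pics/scene0.png")[160:310,245:405]
a=cv2.resize(a,None,fx=3.8,fy=3.8,interpolation=cv2.INTER_CUBIC); b=cv2.resize(b,None,fx=2.2,fy=2.2,interpolation=cv2.INTER_CUBIC)
o=np.zeros((a.shape[0]+b.shape[0],800,3),np.uint8); o[:a.shape[0],:a.shape[1]]=a; o[a.shape[0]:,:b.shape[1]]=b
cv2.imwrite("pics/z1.png",np.clip(o*1.6,0,255).astype(np.uint8)); print(o.shape)
```

```text
(596, 800, 3)
```

View pics/z1.png

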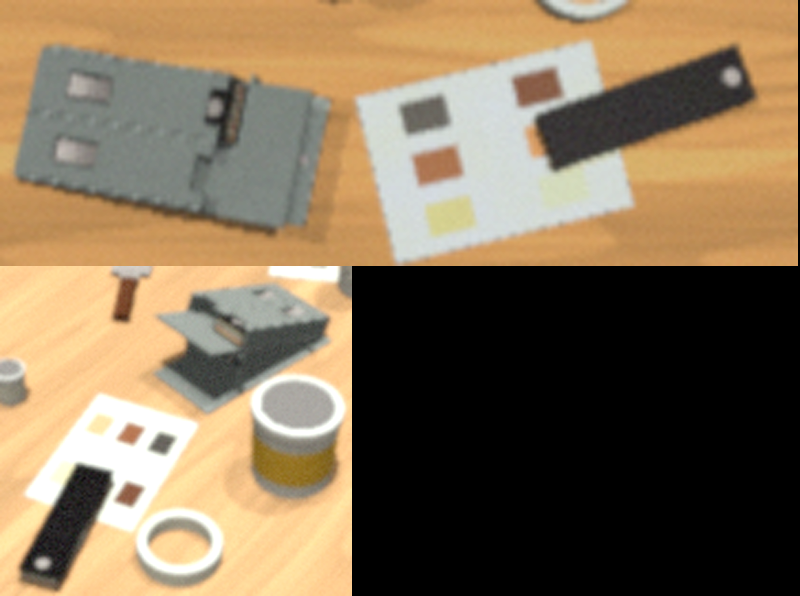

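The large deck's top corners in the zoom are about (537,118), (740,47), (757,98) and (557,170), with the post at (732,76), so the free end faces the holder. The mouth's roof edge with the thumb notch is at about (200,155-205), and the neighbour deck's end is at (225,110). I'll convert these to positions and go look closely with the wrist camera.

```bash
cat > h.py <<'E'
from bench import manip, fingers, sense, vision
import cv2, numpy as np
from scipy.spatial.transform import Rotation as Rn
HP=manip.hold_point_z
def ray(n,px,ci=None):
    c=ci or vision.camera_info(n); x=(px[0]-c['cx'])/c['fx']; y=(px[1]-c['cy'])/c['fy']
    if n=='wrist':
        r=np.hypot(x,y); s=np.sin(r)/r if r>1e-9 else 1; d=np.array([x*s,y*s,np.cos(r)])
    else: d=np.array([x,y,1.])
    R=np.array(c['R']); return -R.T@c['t'], R.T@d
def onplane(n,px,z=None,p0=None,nrm=(0,0,1),ci=None):
    o,d=ray(n,px,ci); nrm=np.array(nrm); p0=np.array([0,0,z]) if p0 is None else p0
    return o+d*(nrm@(p0-o))/(nrm@d)
def proj(n,X,ci):
    p=np.array(ci['R'])@X+ci['t']
    if n!='wrist': return np.array([ci['cx']+ci['fx']*p[0]/p[2],ci['cy']+ci['fy']*p[1]/p[2]])
    r=np.arctan2(np.hypot(p[0],p[1]),p[2]); s=r/np.hypot(p[0],p[1])
    return np.array([ci['cx']+ci['fx']*p[0]*s,ci['cy']+ci['fy']*p[1]*s])
def quat(app,jaw):   # tool y=app, z=jaw
    y=np.array(app)/np.linalg.norm(app); z=np.array(jaw)-y*(y@np.array(jaw)); z/=np.linalg.norm(z)
    return Rn.from_matrix(np.c_[np.cross(y,z),y,z]).as_quat()
E
python3 - <<'E'
from h import *
s=sense(); print("toolR\n",Rn.from_quat(s['eef_rot']).as_matrix().round(2))
c=vision.camera_info('wrist'); print(c, "campos in tool", Rn.from_quat(s['eef_rot']).inv().apply(-np.array(c['R']).T@c['t']-s['eef_pos']))
f=lambda u,v,z:onplane('top',(220+u/3.8,160+v/3.8),z)
P=[f(*p,.024) for p in((537,118),(740,47),(757,98),(557,170))]
print(np.round(P,4), 'centre',np.mean(P,0),'post',f(732,76,.024))
d=(P[0]+P[3]-P[1]-P[2]); print('deckyaw',np.degrees(np.arctan2(d[1],d[0])), np.linalg.norm(d)/2)
a,b=f(40,45,.05),f(18,180,.05); e=b-a; print('far edge',a,b,np.degrees(np.arctan2(e[1],e[0])))
a,b=f(315,92,.093),f(290,222,.093); e=b-a; print('lip edge',a,b,np.degrees(np.arctan2(e[1],e[0])),np.linalg.norm(e))
a,b=f(330,95,.093),f(305,225,.093); print('lip edge2',a,b)
print('notch',f(205,170,.1),'neigh',f(225,110,.09))
E
```

```text
toolR
 [[ 0.97 -0.    0.26]
 [-0.26 -0.    0.97]
 [-0.   -1.   -0.  ]]
{'fx': 309.70691628693146, 'fy': 309.70691628693146, 'cx': 314.57932027000334, 'cy': 200.80064332092408, 'R': array([[ 0.26084742,  0.96537762, -0.00216159],
       [ 0.9359221 , -0.25233829,  0.24571368],
       [ 0.23666103, -0.06611686, -0.96934004]]), 't': array([-0.57213562, -0.02482258,  0.38968904])} campos in tool [-0.07160771 -0.0806976  -0.00182503]
[[ 0.6247 -0.1663  0.024 ]
 [ 0.6868 -0.3388  0.024 ]
 [ 0.6432 -0.3525  0.024 ]
 [ 0.5806 -0.1831  0.024 ]] centre [ 0.63382732 -0.26018309  0.024     ] post [ 0.66188137 -0.33164706  0.024     ]
deckyaw 110.0543664649683 0.18197731100611592
far edge [0.6793984  0.25080715 0.05      ] [0.56618756 0.26564322 0.05      ] 172.5340395523357
lip edge [0.63552853 0.01879087 0.093     ] [0.53085746 0.03740536 0.093     ] 169.9160631016295 0.10631337049176508
lip edge2 [0.63319406 0.00671239 0.093     ] [0.52856751 0.02542115 0.093     ]
notch [0.57125592 0.10516113 0.1       ] neigh [0.62076123 0.09116518 0.09      ]
```

Run:
```python
from h import *
import pickle
yb=np.radians(81); xb=np.array([np.cos(yb),np.sin(yb),0]); ybv=np.array([-np.sin(yb),np.cos(yb),0])
yd=np.radians(110); jd=np.array([-np.sin(yd),np.cos(yd),0])
D=[0,0,-1]; q1=quat(D,ybv); q2=quat(D,jd)
for p,q in (([.59,.09,.28],q1),([.63,-.26,.25],q2)):
    j=manip.ik(p,q); print(None if j is None else np.round(j,2))
out={}
for k,p,q in (('hold',[.58,.07,.26],q1),('deck',[.63,-.24,.22],q2)):
    manip.movep(p,q); manip.wait(.3); c=vision.camera_info('wrist'); im=vision.snapshot('wrist'); cv2.imwrite(f'pics/w_{k}.png',im); out[k]=c
pickle.dump(out,open('ci.pkl','wb')); print(sense()['clock'])
f=lambda n:np.clip(cv2.imread(n)*1.6,0,255).astype(np.uint8)
a=f('pics/w_hold.png')
cv2.imwrite('pics/v1.png',cv2.resize(a[50:350,140:540],(800,600),interpolation=cv2.INTER_CUBIC))
b=f('pics/w_deck.png')
cv2.imwrite('pics/v2.png',cv2.resize(b,(800,500),interpolation=cv2.INTER_CUBIC))
```

```text
None
[-0.49  0.47  1.34 -0.    1.34  2.3 ]Traceback (most recent call last):
  File "<stdin>", line 10, in <module>
bench.Unreachable: the arm cannot take that pose within its joint ranges
```

The joint-6 range rules out that wrist orientation. I'll use the flipped grasp, and a rotated one for looking into the bay.

Run:
```python
from h import *
import pickle
u=lambda a:np.array([np.cos(np.radians(a)),np.sin(np.radians(a)),0])
D=[0,0,-1]; qt=lambda a:quat(D,u(a+90))   # tool x at angle a
out={}
def look(k,p,q):
    manip.movep(p,q); manip.wait(.3); c=vision.camera_info('wrist'); im=vision.snapshot('wrist'); cv2.imwrite(f'pics/w_{k}.png',im); out[k]=c
look('hold',[.575,.075,.25],qt(55))
look('deck',[.63,-.27,.22],qt(-70))
pickle.dump(out,open('ci.pkl','wb')); print(sense()['clock'])
f=lambda n:np.clip(cv2.imread(n)*1.6,0,255).astype(np.uint8)
cv2.imwrite('pics/v1.png',cv2.resize(f('pics/w_hold.png')[20:380,80:560],(800,600),interpolation=cv2.INTER_CUBIC))
cv2.imwrite('pics/v2.png',cv2.resize(f('pics/w_deck.png'),(800,500),interpolation=cv2.INTER_CUBIC))
```

```text
4.5667
```

View pics/v1.png

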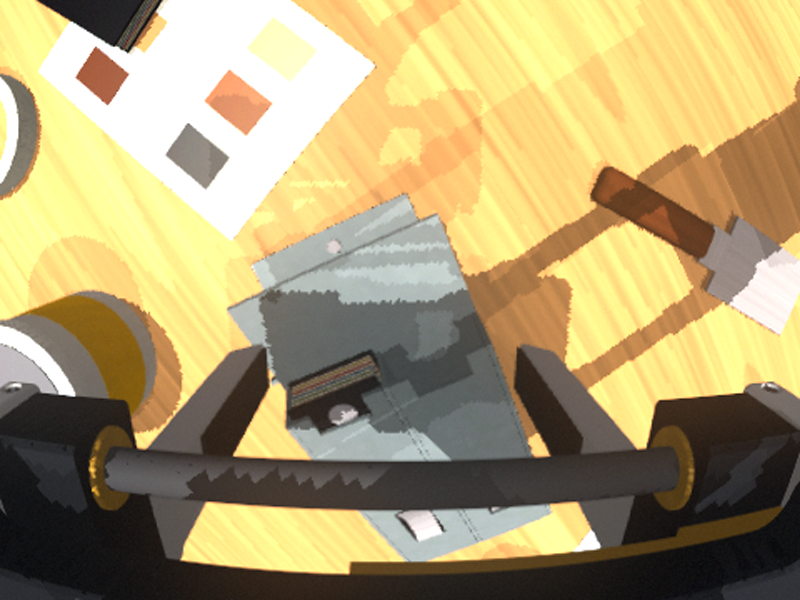

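View pics/v2.png

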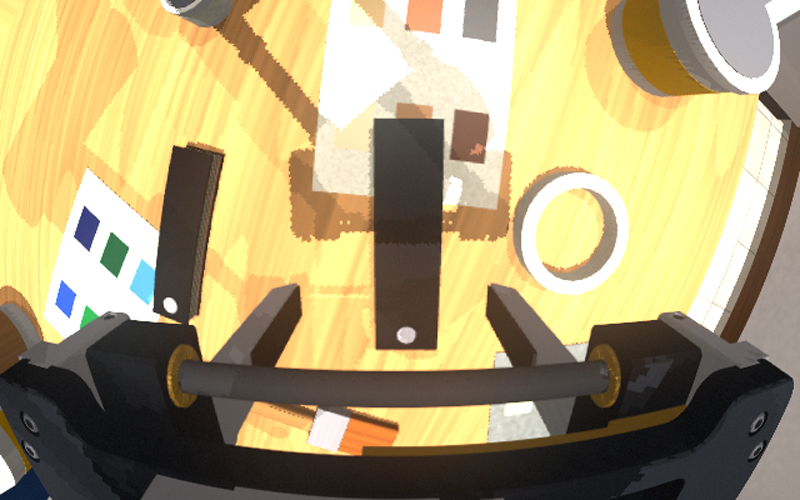

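v1 shows the lip's outer corners at about (228,305) and (438,215). The neighbour deck's end face has its bottom edge at (288,385)-(375,352), and the lip's +y side runs from (438,215) to (550,515). v2 shows the deck corners at (373,119), (443,119), (437,349) and (376,347), with the post at (406,335). Next I'll fit both and overlay the models.

```bash
cat > fit.py <<'E'
from h import *
import pickle
from scipy.optimize import least_squares
C=pickle.load(open('ci.pkl','rb'))
t=np.radians(20)
def bR(yaw):  # bracket axes columns
    return Rn.from_euler('ZY',[yaw,t]).as_matrix()
def X(p,b): return np.array([p[0],p[1],.073])+bR(p[2])@np.array(b)
v1=lambda u,v:np.array([80+u*.6,20+v*.6]); v2=lambda u,v:np.array([u*.8,v*.8])
E
python3 - <<'E'
from fit import *
ci=C['hold']; m=1e-3
obs=[((-60,-84,0),(228,305)),((-60,29,0),(438,215)),((-4,-80,0),(288,385)),((-4,-30,0),(375,352))]
def res(p): return np.concatenate([proj('wrist',X(p,np.array(b)*m),ci)-v1(*o) for b,o in obs])
s=least_squares(res,[.575,.09,np.radians(81)]); p=s.x; print('bay',p[:2],np.degrees(p[2]),s.fun.reshape(-1,2).round(1))
np.save('bay.npy',p)
im=np.clip(cv2.imread('pics/w_hold.png')*1.3,0,255).astype(np.uint8)[20:380,80:560]; im=cv2.resize(im,(800,600),interpolation=cv2.INTER_CUBIC)
def line(a,b,col):
    a,b=[tuple(int(i) for i in (proj('wrist',X(p,np.array(k)*m),ci)-[80,20])/.6) for k in(a,b)]; cv2.line(im,a,b,col,1)
line((-60,-84,0),(-60,29,0),(0,0,255));line((-60,29,0),(0,29,0),(0,0,255));line((-60,-84,0),(0,-84,0),(0,0,255))
line((0,29,29),(180,29,29),(0,255,0));line((0,-84,29),(0,29,29),(0,255,0));line((0,29,0),(0,29,29),(0,255,0))
for z in(0,24):line((-4,-80,z),(-4,-30,z),(255,0,0))
for y in(-26,26):line((-60,y,0),(0,y,0),(255,0,255))
for y in(-15,15):line((0,y,29),(14,y,29),(0,255,255))
line((14,-15,29),(14,15,29),(0,255,255))
cv2.imwrite('pics/v3.png',im[150:600,150:650])
# deck
ci=C['deck']
P=[onplane('wrist',v2(*k),.024,ci=ci) for k in((373,119),(443,119),(437,349),(376,347))]; po=onplane('wrist',v2(406,335),.024,ci=ci)
d=P[0]+P[1]-P[2]-P[3]; print('deck',np.round(P,4),np.mean(P,0),np.degrees(np.arctan2(d[1],d[0])),np.linalg.norm(d)/2,'post',po)
E
```

```text
bay [0.56501357 0.0937883 ] 78.50674766437864 [[-0.4  2.6]
 [ 1.8  0.1]
 [ 0.3 -1.3]
 [-1.9 -1.7]]
deck [[ 0.5826 -0.1849  0.024 ]
 [ 0.629  -0.1676  0.024 ]
 [ 0.6904 -0.3351  0.024 ]
 [ 0.6433 -0.35    0.024 ]] [ 0.63632629 -0.25941195  0.024     ] 110.16083713905996 0.17717682146862207 post [ 0.6621058  -0.33147719  0.024     ]
```

View pics/v3.png

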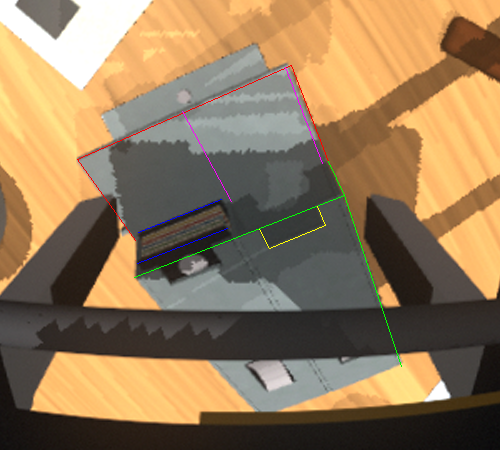

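The overlay agrees with the lip edge, the neighbour's end and the case's +y side to about 2 mm, and both deck estimates agree. I'll pick the deck up, bring it to just before the mouth, feel for the lip and look again.

```bash
cat >> fit.py <<'E'
G=-.020; ZT=.0216   # grasp offset along deck, height of grasp point over deck bottom
def pose(p,xg,y,zb,dyaw=0):
    """TCP pose for the grasp point at bracket-frame (xg,y), deck bottom at height zb"""
    R=bR(p[2]); a=np.array([np.sin(dyaw),-np.cos(dyaw),0]); q=quat(-R[:,2],R@a)
    return X(p,[xg,y,zb+ZT+HP]),q
E
python3 - <<'E'
from fit import *
p=np.load('bay.npy'); th=np.radians(110.1); xd=np.array([np.cos(th),np.sin(th),0]); yd=np.array([-np.sin(th),np.cos(th),0])
c=np.array([.6357,-.2600,0]); g=c+G*xd; q=quat([0,0,-1],-yd)
for xg in(-.125,-.014): print(np.round(manip.ik(*pose(p,xg,0,.06)),2), np.round(manip.ik(*pose(p,xg,0,0)),2))
tz=ZT+HP
manip.movep(g+[0,0,tz+.06],q); manip.movel(g+[0,0,tz],feed=.1); fingers.clamp(35)
s=sense(); print(s['opening'],s['eef_pos'],s['ft_force'])
manip.movel(g+[0,0,tz+.12],feed=.15); print(sense()['opening'],sense()['ft_force'])
P,q=pose(p,-.125,0,.05); manip.movep(P,q)
P,q=pose(p,-.125,0,-.004); f0=sense()['ft_force']; hit=manip.movel(P,q,feed=.025,contact_N=4)
s=sense(); R=bR(p[2]); b=R.T@(s['eef_pos']-[p[0],p[1],.073])
print(hit,'b',b-[0,0,ZT+HP],'dF',R.T@(s['ft_force']-f0),s['opening'],s['clock'])
P,q=pose(p,-.125,0,b[2]-ZT-HP+.001); manip.movel(P,q,feed=.03); manip.wait(.2)
ci=vision.camera_info('wrist'); im=vision.snapshot('wrist'); cv2.imwrite('pics/w_m.png',im); C['m']=ci; pickle.dump(C,open('ci.pkl','wb'))
cv2.imwrite('pics/v4.png',cv2.resize(np.clip(im*1.6,0,255).astype(np.uint8)[40:340,120:520],(800,600),interpolation=cv2.INTER_CUBIC))
E
```

```text
[ 0.11  0.33  1.57 -0.34  1.37  0.4 ] [ 0.07  0.36  1.67 -0.36  1.23  0.41]
[ 0.26  0.43  1.51 -0.32  1.38  0.55] [ 0.24  0.46  1.6  -0.33  1.25  0.57]
0.049811444467808205 [ 0.64292922 -0.27876302  0.10008717] [1.10475435 0.90633083 0.15903025]
0.049906229106112754 [ 0.08573303  0.66304503 -4.29726253]
True b [-1.25149869e-01 -6.86367507e-05 -5.57405126e-05] dF [-3.21067737 -0.96655571  5.2357234 ] 0.0495110125219061 10.3
```

View pics/v4.png

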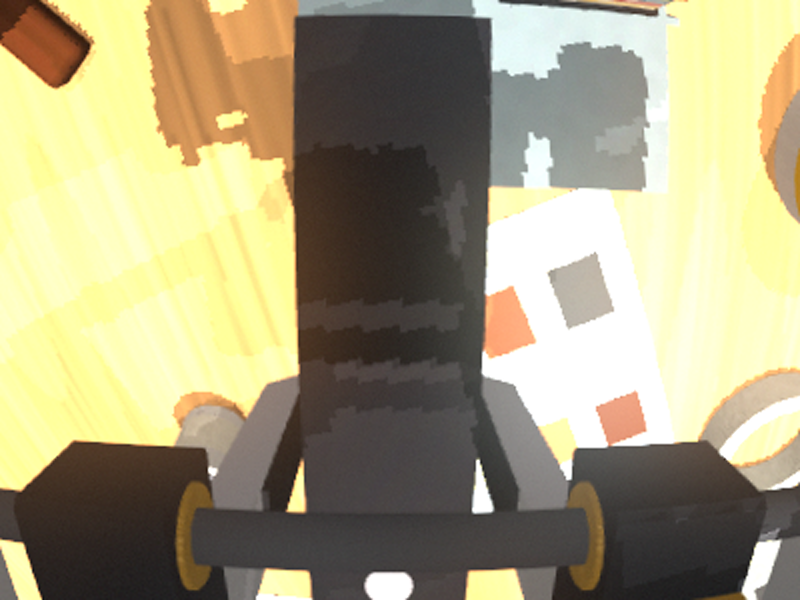

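The view shows the deck held straight, with its free end at (293-490,17). The lip lies to its right and the neighbour's end is at the top edge around (500-680,5-15). I need the top strip of the frame to see the mouth.

Run:
```python
import cv2,numpy as np
im=np.clip(cv2.imread('pics/w_m.png')*1.3,0,255).astype(np.uint8)
cv2.imwrite('pics/v5.png',cv2.resize(im[0:140,240:480],(800,467),interpolation=cv2.INTER_CUBIC))
```

```text
(no output)
```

View pics/v5.png

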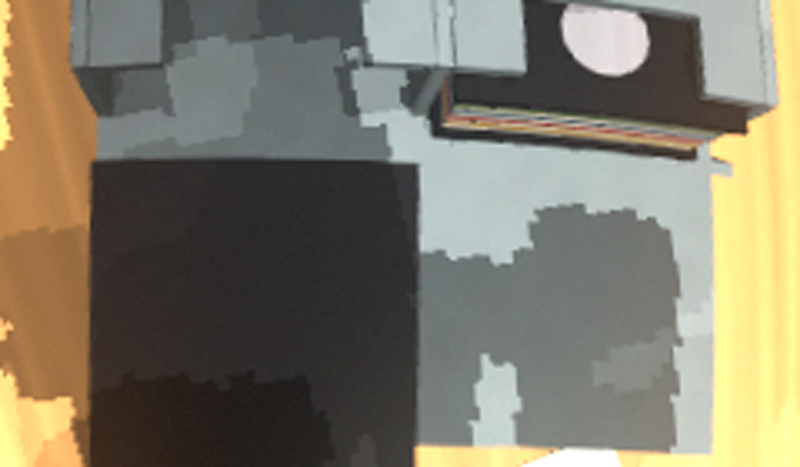

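This view shows the roof's mouth edge with corners at (72,67) and (775,107). The empty bay's notch is at (162,65)-(362,64) and the neighbour's at (525,75)-(700,98). The deck's front corners are at (92,160) and (418,165). I'll refit the bay and the held deck from it.

Run:
```python
from fit import *
ci=C['m']; m=1e-3; v=lambda u,w:np.array([240+u*.3,w*.3])
p0=np.load('bay.npy')
obs=[((0,29,27.5),(72,66)),((0,15,26),(162,66)),((0,-15,26),(362,66)),((0,-40,26),(525,76)),((0,-84,26),(775,108)),((0,-70,26),(700,98)),((-60,-84,0),(712,452))]
def res(p): return np.concatenate([proj('wrist',X(p,np.array(b)*m),ci)-v(*o) for b,o in obs])
s=least_squares(res,p0,loss='soft_l1'); p=s.x; print('old',p0,'bay',p[:2],np.degrees(p[2]),'\n',(res(p).reshape(-1,2)/.3).round(1).tolist())
np.save('bay2.npy',p)
R=bR(p[2]); o=np.array([p[0],p[1],.073])
for z in (.024,.025,.026):
    L=[R.T@(onplane('wrist',v(*k),p0=o+R[:,2]*z,nrm=R[:,2],ci=ci)-o)*1e3 for k in((92,160),(418,165),(91,440),(415,440))]
    print(z,np.round(L,1).tolist())
s=sense(); print('tcp in new frame',(R.T@(s['eef_pos']-o)*1e3).round(2), 'toolx', (R.T@Rn.from_quat(s['eef_rot']).as_matrix()[:,0]).round(4))
# check points
for b in((0,29,0),(0,26,0),(0,-26,0),(0,-26,26),(0,26,26),(-4,-30,24),(-4,-80,24),(-60,29,0)): print(b,((proj('wrist',X(p,np.array(b)*m),ci)-[240,0])/.3).round(0))
```

```text
old [0.56501357 0.0937883  1.37020123] bay [0.56607795 0.09317007] 78.94649718485886 
 [[-2.7, 1.2], [0.8, -0.7], [0.2, -1.2], [-1.7, -1.3], [1.0, 1.6], [0.8, -1.3], [2.0, 4.4]]
0.024 [[-14.5, 25.9, 24.0], [-15.6, -23.4, 24.0], [-58.2, 26.4, 24.0], [-58.5, -22.8, 24.0]]
0.025 [[-14.8, 25.8, 25.0], [-15.9, -23.3, 25.0], [-58.2, 26.3, 25.0], [-58.5, -22.6, 25.0]]
0.026 [[-15.0, 25.6, 26.0], [-16.1, -23.1, 26.0], [-58.1, 26.1, 26.0], [-58.4, -22.5, 26.0]]
tcp in new frame [-124.41    2.13  100.68] toolx [-1.      0.0069 -0.    ]
(0, 29, 0) [ 96. 115.]
(0, 26, 0) [113. 115.]
(0, -26, 0) [409. 114.]
(0, -26, 26) [434.  68.]
(0, 26, 26) [90. 69.]
(-4, -30, 24) [458.  97.]
(-4, -80, 24) [751. 131.]
(-60, 29, 0) [ 98. 447.]
```

Run:
```python
from fit import *
p=np.load('bay2.npy'); R=bR(p[2]); o=np.array([p[0],p[1],.073])
P,q=pose(p,-.125,0,.0007); manip.movel(P,q,feed=.03); manip.wait(.2); f0=sense()['ft_force']
def rep(h):
    s=sense(); print(h,'b',(R.T@(s['eef_pos']-o)*1e3).round(2),'dF',(R.T@(s['ft_force']-f0)).round(2),'T',(R.T@s['ft_torque']).round(2),s['clock'])
for xg in(-.1,-.08,-.05,-.014):
    P,q=pose(p,xg,0,.0007); h=manip.movel(P,q,feed=.04,contact_N=6); rep(h)
    if h: break
im=vision.snapshot('wrist'); cv2.imwrite('pics/w_i.png',im)
cv2.imwrite('pics/v6.png',cv2.resize(np.clip(im*1.3,0,255).astype(np.uint8)[0:300,160:500],(680,600),interpolation=cv2.INTER_CUBIC))
```

```text
False b [-99.84  -0.   100.71] dF [ 0.02  0.87 -0.32] T [ 0.01 -0.23 -0.04] 12.025
False b [-7.9650e+01 -3.0000e-02  1.0073e+02] dF [ 0.21 -0.05  1.26] T [ 0.07 -0.25  0.01] 12.675
False b [-4.949e+01 -8.000e-02  1.008e+02] dF [ 1.35 -0.19  0.63] T [-0.01 -0.42  0.1 ] 13.575
False b [-1.3670e+01 -5.0000e-02  1.0077e+02] dF [-0.47  0.13  3.88] T [-0.07 -0.13  0.05] 14.625
```

The deck went in freely, with its front about 96 mm deep and under 0.1 mm of lateral deviation. Next I'll lay it down, release, get behind it and push it home.

Run:
```python
from fit import *
p=np.load('bay2.npy'); R=bR(p[2]); o=np.array([p[0],p[1],.073])
f0=sense()['ft_force']
def rep(n,h=None):
    s=sense(); print(n,h,'b',(R.T@(s['eef_pos']-o)*1e3).round(2),'F',(R.T@s['ft_force']).round(2),s['opening'].round(4),s['clock'])
def go(xg,zb,**k):
    P,q=pose(p,xg,0,zb); return manip.movel(P,q,**k)
h=go(-.014,-.001,feed=.02,contact_N=3); rep('lay',h)
fingers.let_go(); rep('open'); go(-.014,.045,feed=.15)
go(-.112,.045,feed=.2); fingers.clamp(20); rep('closed'); go(-.112,.001,feed=.1); manip.wait(.2); rep('behind')
h=go(-.084,.001,feed=.03,contact_N=5); rep('touch',h)
if h:
    h=go(-.022,.001,feed=.03,contact_N=28); rep('push',h)
im=vision.snapshot('wrist'); cv2.imwrite('pics/w_p.png',im)
cv2.imwrite('pics/v6.png',cv2.resize(np.clip(im*1.3,0,255).astype(np.uint8)[0:300,160:500],(680,600),interpolation=cv2.INTER_CUBIC))
```

```text
Traceback (most recent call last):
AttributeError: 'float' object has no attribute 'round'
```

View pics/v6.png

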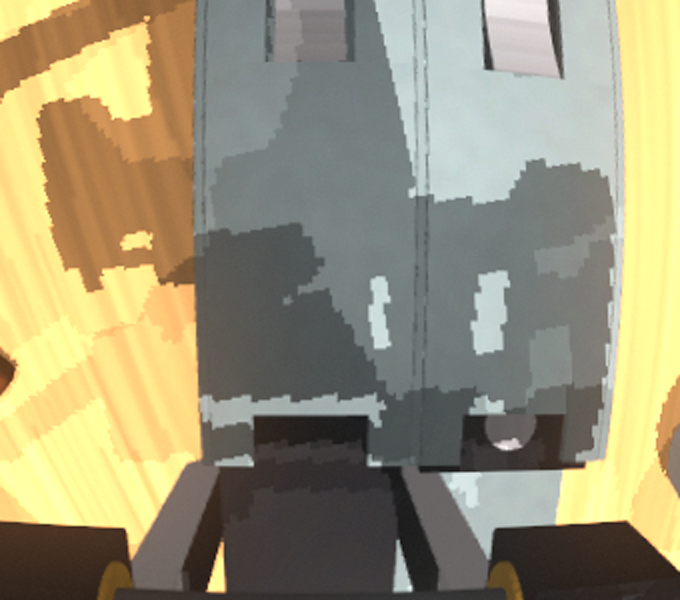

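A print bug stopped the script before release. The picture is from the insertion: it shows the deck under the notch at (253-370,415), straight in the empty bay. I'll continue.

```bash
cat >> fit.py <<'E'
p=np.load('bay2.npy'); R=bR(p[2]); o=np.array([p[0],p[1],.073])
def rep(n,h=None):
    s=sense(); print(n,h,'b',(R.T@(s['eef_pos']-o)*1e3).round(2),'F',(R.T@s['ft_force']).round(2),round(s['opening'],4),s['clock'])
def go(xg,zb,y=0,**k):
    P,q=pose(p,xg,y,zb); return manip.movel(P,q,**k)
E
python3 - <<'E'
from fit import *
rep('now')
fingers.let_go(); rep('open'); go(-.014,.045,feed=.15)
go(-.112,.045,feed=.2); fingers.clamp(20); rep('closed'); go(-.112,.001,feed=.1); manip.wait(.2); rep('behind')
h=go(-.080,.001,feed=.03,contact_N=3); rep('touch',h)
if h:
    h=go(-.022,.001,feed=.03,contact_N=28); rep('push',h)
im=vision.snapshot('wrist'); cv2.imwrite('pics/w_p.png',im)
cv2.imwrite('pics/v7.png',cv2.resize(np.clip(im*1.3,0,255).astype(np.uint8)[0:300,160:500],(680,600),interpolation=cv2.INTER_CUBIC))
E
```

```text
now None b [-1.3710e+01  1.0000e-02  1.0074e+02] F [0.75 1.43 9.13] 0.0497 14.925
open None b [-13.99   0.    98.97] F [-0.02 -0.05  0.16] 0.0944 15.7583
closed None b [-1.1199e+02 -1.0000e-02  1.4499e+02] F [0.49 0.01 0.64] 0.0005 18.275
behind None b [-111.97   -0.41  101.77] F [ 0.12  0.21 -0.96] 0.0009 19.0667
touch False b [-7.989e+01  1.000e-02  1.010e+02] F [-0.62  0.19  0.19] 0.0005 20.2833
```

View pics/v7.png

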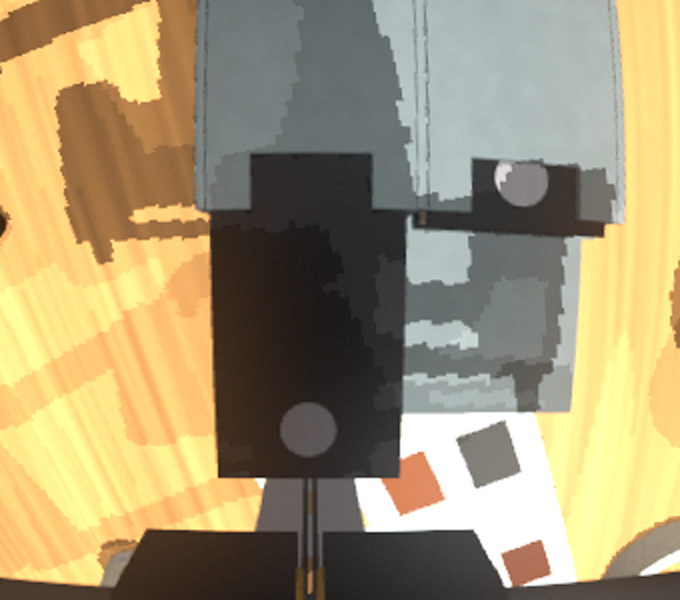

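The closed fingers are right at the deck's rear end (about (310,478)), and the deck lies straight in the bay, so it is sliding at under 1 N. I'll push on past the spring, then slower to the stop.

Run:
```python
from fit import *
h=go(-.024,.001,feed=.03,contact_N=28); rep('push',h)
if not h:
    h=go(-.008,.001,feed=.012,contact_N=20); rep('final',h)
manip.wait(.3); rep('hold')
im=vision.snapshot('wrist'); cv2.imwrite('pics/w_f.png',im)
cv2.imwrite('pics/v8.png',cv2.resize(np.clip(im*1.3,0,255).astype(np.uint8)[100:400,160:500],(680,600),interpolation=cv2.INTER_CUBIC))
```

```text
push False b [-2.846e+01  9.000e-02  1.011e+02] F [-13.16  -0.18   2.64] 0.0004 22.35
final False b [-1.2680e+01  1.0000e-01  1.0114e+02] F [-13.93  -1.07   3.39] 0.0003 23.8333
hold None b [-12.68   0.11 101.12] F [-13.18  -0.15   2.48] 0.0004 24.1333
```

View pics/v8.png

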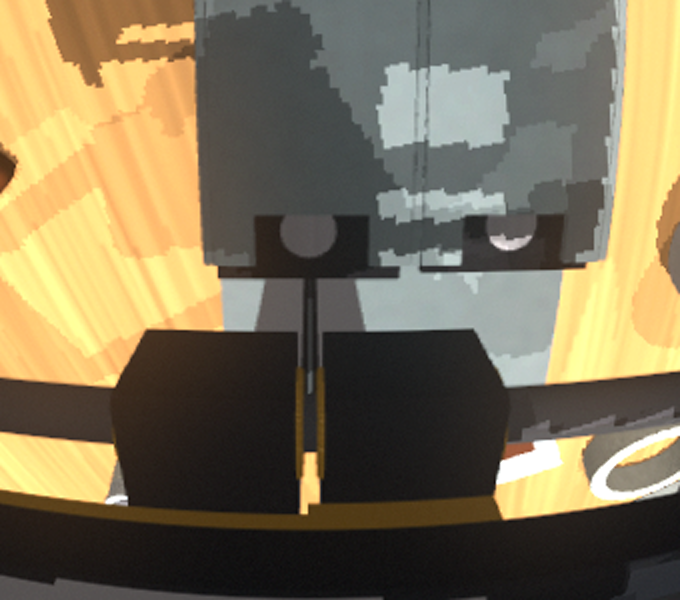

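The deck's rear edge (row 277) is still 2-4 mm prouder than the neighbour's (row 270). The constant 13 N is only the spring's drag, so I'll keep pushing until the stop pushes back.

Run:
```python
from fit import *
for x in (-.004,0,.003,.006):
    h=go(x,.001,feed=.01,contact_N=18); rep(x,h)
    s=sense(); 
    if h or (R.T@s['ft_force'])[0]<-26: break
manip.wait(.3); rep('hold')
im=vision.snapshot('wrist'); cv2.imwrite('pics/w_g.png',im)
cv2.imwrite('pics/v9.png',cv2.resize(np.clip(im*1.3,0,255).astype(np.uint8)[170:270,240:490],(800,320),interpolation=cv2.INTER_CUBIC))
```

```text
-0.004 False b [-1.0630e+01  9.0000e-02  1.0117e+02] F [-18.23  -0.37   4.17] 0.0007 24.7333
0 False b [-9.9400e+00  6.0000e-02  1.0121e+02] F [-27.62  -0.5    5.35] 0.0001 25.2833
hold None b [-9.9400e+00  5.0000e-02  1.0122e+02] F [-26.27  -0.4    5.83] 0.0002 25.5833
```

View pics/v9.png

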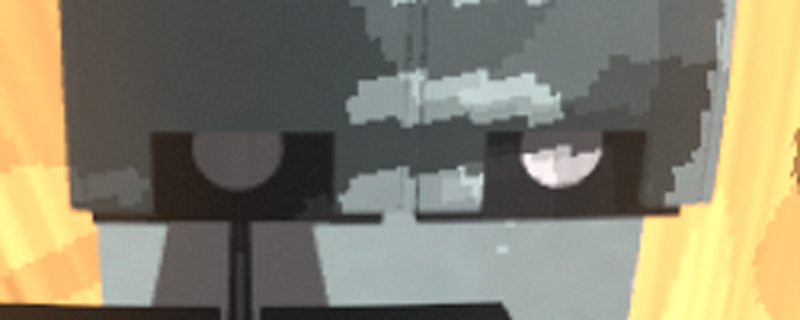

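The posts (bottoms at row 188) and rear edges (row 218) of both decks are level, and the force rose to 27 N over the last 0.7 mm, so the deck is against the back stop. I'll retreat and check once more.

Run:
```python
from fit import *
go(-.05,.002,feed=.05); go(-.05,.10,feed=.15); manip.wait(1); rep('clear')
im=vision.snapshot('wrist'); cv2.imwrite('pics/w_e.png',im)
a=np.clip(im*1.3,0,255).astype(np.uint8)[60:260,200:460]
t=np.clip(vision.snapshot('top')*1.5,0,255).astype(np.uint8)[80:300,200:480]
cv2.imwrite('pics/v10.png',np.hstack([cv2.resize(a,(400,308),interpolation=cv2.INTER_CUBIC),cv2.resize(t,(392,308),interpolation=cv2.INTER_CUBIC)]))
```

```text
clear None b [-5.0000e+01  2.0000e-02  2.0003e+02] F [-0.32  0.45 -1.02] 0.0006 28.5833
```

No picture views are left, so I'll check the rear edges numerically: brightness along each deck's x at several y, on the deck-top plane.

Run:
```python
from fit import *
ci=vision.camera_info('wrist'); im=cv2.cvtColor(vision.snapshot('wrist'),cv2.COLOR_BGR2GRAY)
xs=np.arange(-16,1,1)
for y in(-18,-10,10,18,-73,-65,-45,-37):
    uv=np.array([proj('wrist',X(p,[x*1e-3,y*1e-3,.024]),ci) for x in xs],np.float32)
    print(y,cv2.remap(im,uv[None,:,0],uv[None,:,1],cv2.INTER_LINEAR)[0])
```

```text
-18 [ 94  94  99 111 118 118 118 118 118 118 118 115  83  50  41  41  87]
-10 [94 95 95 94 95 95 94 94 93 94 94 90 66 40 35 33 35]
10 [108 107 106 106 107 107 108 107 107 106 106 100  59  33  30  30  29]
18 [110 110 109 109 108 107 107 107 107 107 107 102  69  40  31  32  52]
-73 [106 106 105 105 106 119 123 123 125 125 127 126 102  61  43  52  92]
-65 [106 106 106 106 107 107 107 111 126 128 130 127 103  59  43  43  43]
-45 [106 109 127 129 129 128 129 128 128 128 128 126 105  57  42  42  42]
-37 [107 107 122 128 129 129 129 129 130 129 129 129 105  61  41  49  86]
```

Both rear edges lie at x ≈ -4 mm, within about 0.3 mm of each other, and the gripper is clear, so I'll hand in.

Run:
```python
from bench import manip
manip.sign_off()
```

```text
the job is handed in; nothing more can be done
```

The full-size deck is put away in the empty bay, post end at the mouth, and seated against the back stop. I handed the job in at about 29 s.

- **Insertion:** I gripped the deck near its middle and slid it about 96 mm into the bay without hitting a wall. I then released it and pushed it home with closed fingers from behind.
- **Push:** The spring's drag was about 13 N. At the stop the force rose to about 27 N over the last 0.7 mm, and I held it there briefly before backing off.
- **Level with the neighbour:** After I backed off, both decks' rear edges measured about 4 mm proud of the mouth and agreed to about 0.3 mm.
- **Clear of contact:** The gripper was about 100 mm above the bay, with only about 1 N of residual force reading.

- **Sliding force:** My 3 N contact check behind the deck never triggered. The deck was sliding at under 1 N, and the picture confirmed the fingers were at its end.
- **Not checked:** I had used up the picture views, so I could not look at the final overhead image. That the small deck and other items stayed put follows from the planned path and the absence of unexpected forces, not from a final look.

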